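# Set the thermocouple switch box to the green channel and take the reading

## Task

Switch the thermocouple box over to the green channel: with a fingertip, push the red pointer lever of its rotary selector round, click by click, until it rests in the detent that points at the green dot, and only then press the white button beside the dial fully down and let it come up again. Only push the lever, never pinch it, and leave everything standing around the box and on it where it is.

Things in the scene. Friction and masses are not known exactly. Their poses are not given: they have to be found in the camera images.
- switchbox: grey box fixed to the table, 200 (its x) x 320 (its y) x 80 mm tall; origin at the centre of its underside, z up. At yaw 0 its x points away from the robot, its y to the robot's left. Its flat top, 80 mm up, carries a black dial plate (164 mm across, 2 mm thick, centred at x 0, y +65 mm) and a push button (x 0, y -100 mm).
- dial_centre (a point): the selector's vertical axis at the dial plate's upper face, 82 mm above the table
- selector (a joint): selector angle, rad, growing clockwise seen from above. Detents k = 0..7 every 0.5236 rad (30 degrees), stops just past both ends; starts at k = 0, 1 or 2. In the switchbox frame the lever points at 105 - 30k degrees from x towards y. It takes up to 0.1 N m (3 N near the tip). Let go within 15 degrees of a detent it snaps in; pushed past half way it jumps ahead to the next.
- lever_tip (a point): outer end of the pointer lever, on its centre line, 55 mm from the axis, 18.5 mm above the dial plate. The lever is a one-sided upright bar: red flanks 12 mm wide overall, 11 to 54 mm from the axis, 7 to 27 mm above the plate; white 4 mm blade between, up to 30 mm. Grey hub 34 mm across at its foot, 28 mm above, 30 mm tall. Nothing else stands on the dial.
- pointer (a point): the point the lever points at: on the lever's centre line produced, 70 mm from the axis, at the dial plate's face; it coincides with a dot's centre when the lever points exactly at that dot
- dot_green: flat green dot, 16 mm across, 1.5 mm thick, on the dial plate 70 mm from the axis; the target. It is at detent 3, 4, 5 or 6, changing places with the red, blue and yellow dots; detents 0, 1, 2 and 7 have small grey dots
- dot_red: flat red dot, as the green one
- dot_blue: flat blue dot, as the green one
- dot_yellow: flat yellow dot, as the green one
- key (a joint): travel of the white push button in m: 0 up, 0.006 fully down; sprung, about 5 N to push it fully down, comes up by itself
- key_top (a point): centre of the white button's upper face (28 mm across) in a black housing on the switch box's top; pressed straight down
- weight: bystander, leave alone: brass cylinder 26 mm across, 30 mm tall, standing loose on the switch box's top near its far edge
- jar: bystander, leave alone: amber sample jar 44 mm across, 60 mm tall, standing on the table just to the right of the switch box (robot's view)
- driver: bystander, leave alone: screwdriver with a blue handle lying on the table to the left of the switch box
- beaker: bystander, leave alone: glass beaker 70 mm across, 90 mm tall, on the left
- bottle: bystander, leave alone: white bottle with red cap, 60 mm across, 160 mm tall, on the right
- collar: bystander, leave alone: aluminium ring 60 mm across, 20 mm tall, on the left
- spanner: bystander, leave alone: steel spanner lying on the right

How it is judged:
By the outcome, as a careful person would: the job done as asked, in the order asked, and still so for the second after the job is handed in, with the robot touching nothing.
It also fails if it takes over 56 s, if anything falls off the work surface, if the arm or the gripper's body presses on something with over 40 N, if the wrist force passes 120 N, or if a joint passes its speed limit or range.

## Robot

A 6-joint arm with a two-finger parallel gripper is mounted at the origin on the work surface. World frame = base frame: x ahead of the robot, y to its left, z up, the work surface at z = 0. Lengths are in m, angles in rad, forces in N, time in s.
With the tool pointing down it reaches from about 0.35 to 0.775 m from the base axis. Payload 5.5 kg.
Tool frame: the origin (TCP) lies midway between the tips of the shut fingers; the grasp point (between the pads) lies 19 mm behind it; x points along the fingers, y is the direction in which the jaws open and shut, and the axes are right-handed (so a half turn about x gives the same grasp; the last joint's range is limited). The gripper opens to 85 mm and grips with 20 to 120 N. Pads are 22 mm wide; open, the fingers measure 114 mm over their backs; the gripper's body (76 mm by 85 mm) begins 54 mm behind the grasp point. The pads swing forward as they close: fully open they stand 13 mm farther back than shut.
Start: joints at [1.025, 0.313, 0.046, 1.304, 0, 1.431], TCP at [0.227, 0.528, 0.231] pointing down, gripper open.
Joint ranges: [-2.76, 2.76], [-0.86, 1.69], [-1.03, 1.26], [-2.2, 2.34], [-1.47, 1.5], [-3.14, 3.14]. Speed limits (rad/s): [2.57, 2.57, 3.14, 3.14, 3.14, 3.14].

## Interface

Orientations are given as a unit quaternion [w, x, y, z].
In Python, from workcell import env, optics, order, models gives the robot as it stands. The module is installed in compiled form; this text tells all that it offers.
- The arm moves only by the tool servo_tool, never from a script. Its argument "moves" is a list of rows, each a list of 5 numbers: the shift along the tool's x, y, z in cm, then the turn about the tool's x in rad, then the closure, from -1 (fully open) to 1 (shut). A call has exactly 10 rows; each row shifts and turns the commanded pose from where the row before left it, along the tool's axes as they then stand; what a row does not reach is not made up. A row lasts 1/8 s, in which the tool goes at most 62.5 mm and 10.7 degrees, less where a joint would pass 70% of its speed; a pose out of reach is approached as far as the arm can. A call is refused whole if a number of a shift passes 6.25 or a number of a turn 0.188, either way. A call with a gripper value outside its range is refused whole. The fingers move at their own pace and stop on an object; "grip_force" is the grip in N (left out, the last holds). Time passes only in rows, so rows that do not move let the fingers close, or fill a call up. It gives the time, the measured TCP pose, the force and the opening at its end, in the units of the state.
- env.get_state(): the state, without advancing time (a new reading comes with each control period).
- optics.read_camera(name): name is "scene" or "top" or "wrist"; returns a dict with "pixels" (420x560x3 uint8, blue, green, red), "vertical_fov" (degrees; the focal length in pixels is half the picture's height over the tangent of half this angle, whatever the lens; pixels are square), "cx", "cy" (the principal point, pixels), "extrinsics" (4x4, takes a point from world to camera coordinates). Camera axes: x right, y up, looking along -z (the intrinsics and any distortion apply to the point x, -y, -z); pixel columns grow to the right and rows downward; lengths in m; the calibration is good to about 2 mm. A picture is of the moment at which its call begins. There is no depth.
- order.hand_in(): hands the job in, once; it reports no verdict.
Trained networks look in a picture, given as the dict that the camera call returned (one of the last four; its "shot" number tells which), for a name from the list of things; names that differ only in an ending like _2 or _b are one class to them, and where a whole thing is asked for, a point or a joint stands for the part that bears it (a point fixed in the world has none). Each returns a list of dicts, best first, with "conf" (0 to 1); they miss things now and then, are a little off and sometimes report something else, mostly with a low value. They report only what shows in the picture. A call takes as long as a camera call.
- models.outline_of(name, picture): "pixels" (420x560 bool, what is visible of it) and "location" ([column, row] in pixels, amid what is visible of it).
- models.pinpoint(name, picture): "location" ([column, row] in pixels: a listed point, or the origin of a listed thing).
The state is a dict: "clock": time; "joint_pos": joint angles; "qvel": joint speeds; "tau": joint torques, N m; "tcp_pos": TCP position; "orientation": TCP orientation; "wrist_force": force on the tool from outside, world axes, zero at the start; "ft_torque": the same for the moment, N m; "finger_gap": finger opening in m.
Only numpy, scipy, OpenCV 4.12 (cv2) and the standard library are available. Lean on these libraries where they do the work, as an engineer would, in place of code of your own. Each camera call takes 0.05 s, during which the arm holds its last target.

## Working session

There is one attempt and no reset: what is moved stays moved. The work goes in short steps, Python scripts to look and compute and a tool call to move; the robot and the scene stay as the last step left them, time stands still between calls to the robot, and variables do not carry over. Pictures are saved under pics/ and viewed, and the job is handed in when it is done.

Besides the shell and the picture viewer there is one more tool, called after ">>>" as a command line: name --pt "numbers of a row" for each row, then --argument value for the rest. servo_tool: Moves the arm, as the interface text tells. Its arguments: {"type":"object","properties":{"moves":{"type":"array"},"grip_force":{"type":"number"}},"required":["moves"]}

```bash
mkdir -p pics; cat > h.py <<'E'
import numpy as np, cv2
from workcell import env, optics, order, models
def K(p):
    f=p['pixels'].shape[0]/2/np.tan(np.radians(p['vertical_fov'])/2)
    return f,p['cx'],p['cy']
def proj(p,X):
    f,cx,cy=K(p);E=np.array(p['extrinsics']);c=E[:3,:3]@np.array(X,float)+E[:3,3]
    return np.array([cx+f*c[0]/-c[2],cy-f*c[1]/-c[2]])
def onz(p,uv,z):
    f,cx,cy=K(p);E=np.array(p['extrinsics']);R=E[:3,:3];t=E[:3,3]
    d=R.T@np.array([(uv[0]-cx)/f,-(uv[1]-cy)/f,-1]);o=-R.T@t
    return o+d*(z-o[2])/d[2]
def snap(n,fn):
    p=optics.read_camera(n);cv2.imwrite('pics/'+fn,p['pixels']);return p
E
python3 - <<'E'
from h import *
s=env.get_state();print({k:np.round(v,3) for k,v in s.items()})
for n in ['top','scene','wrist']:
    p=snap(n,n+'0.png');print(n,{k:(v if k!='pixels' else 0) for k,v in p.items()})
    for t,z in [('switchbox',0),('dial_centre',.082),('lever_tip',.1005),('pointer',.082),('dot_green',.0835),('dot_red',.0835),('dot_blue',.0835),('dot_yellow',.0835),('key_top',None),('weight',.08),('jar',0)]:
        r=models.pinpoint(t,p)
        for q in r[:1]: print(t,np.round(q['location'],1),round(q['conf'],2),np.round(onz(p,q['location'],z if z is not None else .095),4))
E
```

```text
{'clock': np.float64(0.0), 'joint_pos': array([1.025, 0.314, 0.045, 1.304, 0.   , 1.431]), 'qvel': array([ 0.001, -0.002, -0.001,  0.002, -0.   , -0.001]), 'tau': array([ 2.0000e-03, -4.8062e+01,  2.9854e+01,  1.9000e-02, -0.0000e+00,
        0.0000e+00]), 'tcp_pos': array([0.227, 0.528, 0.23 ]), 'orientation': array([ 0.692,  0.142,  0.693, -0.143]), 'wrist_force': array([-0.172,  0.539, -0.705]), 'ft_torque': array([-0.004,  0.005, -0.018]), 'finger_gap': np.float64(0.085)}
top {'pixels': 0, 'vertical_fov': 53.540995586075205, 'cx': 273.53928154531684, 'cy': 200.10545718890447, 'extrinsics': array([[-3.27901606e-03, -9.99876395e-01,  1.53766778e-02,
        -2.42840468e-02],
       [ 9.90043028e-01, -1.08206567e-03,  1.40760904e-01,
        -5.44475548e-01],
       [-1.40726867e-01,  1.56851299e-02,  9.89924202e-01,
        -1.30401700e+00],
       [ 0.00000000e+00,  0.00000000e+00,  0.00000000e+00,
         1.00000000e+00]]), 'shot': 1}
switchbox [284.  191.8] 0.87 [ 0.5778 -0.061   0.    ]
dial_centre [263.7 181.7] 0.69 [0.5967 0.0059 0.082 ]
lever_tip [316.3 191.9] 0.65 [ 0.5611
[... 846 characters left out ...]
[0.6027 0.0423 0.1005]
pointer [267.5 229.2] 0.59 [0.631  0.0568 0.082 ]
key_top [253.8 190.5] 0.62 [ 0.5697 -0.1532  0.095 ]
weight [242.2 205.1] 0.46 [ 0.6395 -0.1098  0.08  ]
jar [238.  196.3] 0.44 [ 0.5777 -0.2793  0.    ]
wrist {'pixels': 0, 'vertical_fov': 63.598615013866656, 'cx': 276.52857449082654, 'cy': 213.1816033753493, 'extrinsics': array([[ 3.94481416e-01,  9.18903757e-01,  5.46218077e-04,
        -5.76462803e-01],
       [-8.71272396e-01,  3.74222241e-01, -3.17556494e-01,
         4.18150436e-02],
       [-2.92008262e-01,  1.24794231e-01,  9.48239197e-01,
        -3.81165869e-01],
       [ 0.00000000e+00,  0.00000000e+00,  0.00000000e+00,
         1.00000000e+00]]), 'shot': 3}
```

```bash
python3 - <<'E'
import cv2
a=cv2.imread('pics/top0.png')[120:270,180:400];cv2.imwrite('pics/topc.png',cv2.resize(a,None,fx=3.6,fy=3.6,interpolation=cv2.INTER_CUBIC))
a=cv2.imread('pics/scene0.png')[130:280,180:380];cv2.imwrite('pics/scenec.png',cv2.resize(a,None,fx=4,fy=4,interpolation=cv2.INTER_CUBIC))
E
```

```text
(no output)
```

View pics/top0.png

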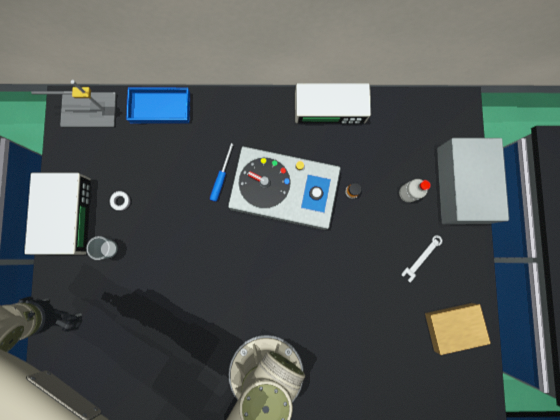

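View pics/topc.png

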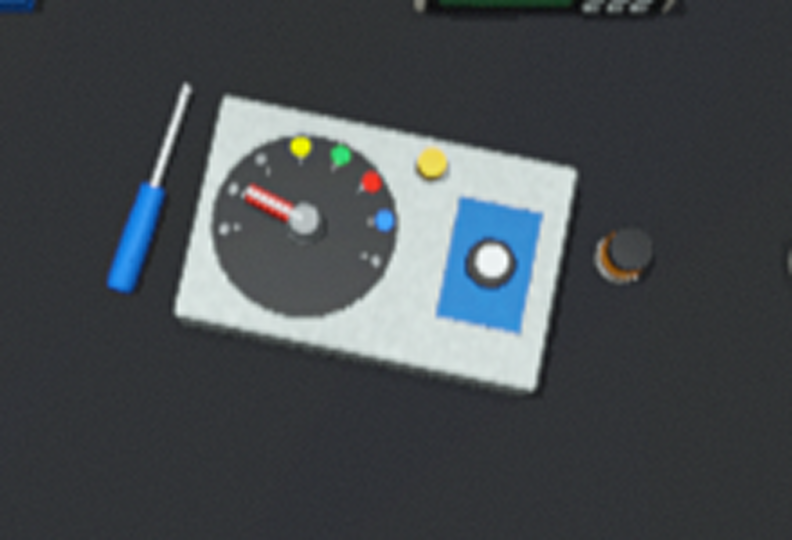

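View pics/scenec.png

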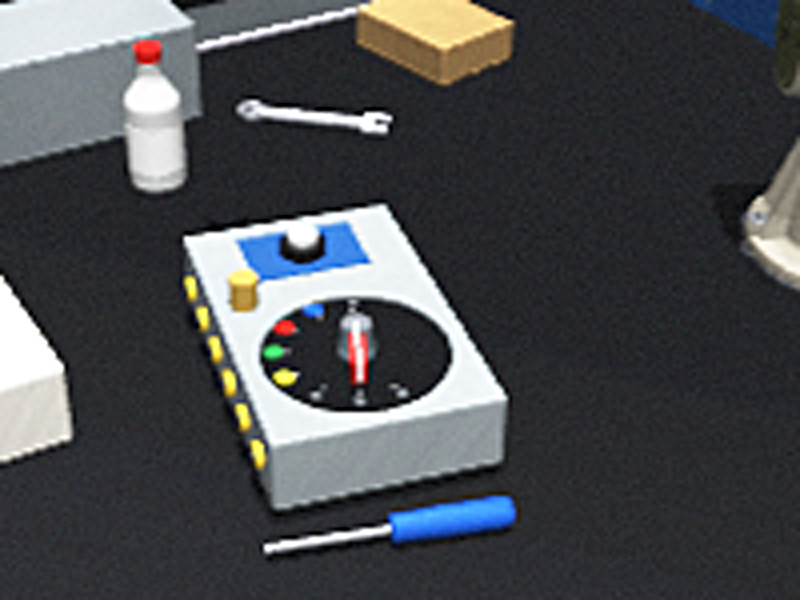

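View pics/scene0.png

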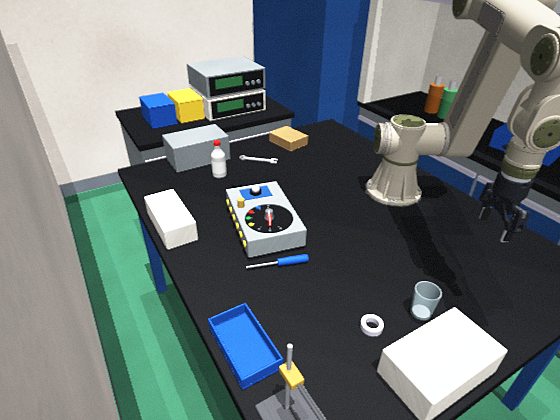

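The top view shows grey detents 0–2, then yellow at 3, green at 4, red at 5 and blue at 6. The red lever points at k=1 (crop px 250,190). In the full image the dial is at about (264,181) and the button at about (317,192). Next I'll move over the box for a wrist view.

```bash
cat >> h.py <<'E'
from scipy.spatial.transform import Rotation as Ro
def pose():
    s=env.get_state();q=s['orientation'];return np.array(s['tcp_pos']),Ro.from_quat([q[1],q[2],q[3],q[0]]).as_matrix(),s
def delta(target):
    p,R,s=pose();return np.round(R.T@(np.array(target)-p)*100,2)
E
python3 - <<'E'
from h import *
p,R,s=pose();print(np.round(R,3));print(delta([.48,-.04,.32]))
# camera position in tool frame
w=optics.read_camera('wrist');E=np.array(w['extrinsics']);c=-E[:3,:3].T@E[:3,3];print('cam in tool',R.T@(c-p),'look',R.T@(-E[2,:3]))
E
```

```text
[[ 0.     0.395  0.919]
 [ 0.     0.919 -0.395]
 [-1.     0.    -0.   ]]
[ -8.87 -42.23  45.68]
cam in tool [-0.14371362  0.00121208 -0.08157533] look [9.48237683e-01 5.57427153e-04 3.17560995e-01]
```

>>> servo_tool --pt "-0.4 -2.5 3.3 0 1" --pt "-0.4 -2.5 3.3 0 1" --pt "-0.4 -2.5 3.3 0 1" --pt "-0.4 -2.5 3.3 0 1" --pt "-0.4 -2.5 3.3 0 1" --pt "-0.4 -2.5 3.3 0 1" --pt "-0.4 -2.5 3.3 0 1" --pt "-0.4 -2.5 3.3 0 1" --pt "-0.4 -2.5 3.3 0 1" --pt "-0.4 -2.5 3.3 0 1"

```text
clock: 3.1
tcp_pos: [0.4321, 0.1671, 0.2716]
orientation: [0.693, 0.143, 0.692, -0.142]
wrist_force: [0.5, 0.2, -0.4]
finger_gap: -0.0001
```

>>> servo_tool --pt "0 -2.4 3.2 0 1" --pt "0 -2.4 3.2 0 1" --pt "0 -2.4 3.2 0 1" --pt "0 -2.4 3.2 0 1" --pt "0 -2.4 3.2 0 1" --pt "0 -2.4 3.2 0 1" --pt "0 0 0 -0.115 1" --pt "0 0 0 -0.115 1" --pt "0 0 0 0 1" --pt "0 0 0 0 1"

```text
clock: 4.35
tcp_pos: [0.5511, -0.0396, 0.2713]
orientation: [0.704, 0.063, 0.704, -0.063]
wrist_force: [0.6, -0.3, 0.5]
finger_gap: -0.0
```

```bash
python3 - <<'E'
from h import *
p,R,s=pose();print(s['clock'],p,np.round(R,3),s['wrist_force'],s['finger_gap'])
w=snap('wrist','w1.png')
for n in ['dial_centre','lever_tip','pointer','dot_green','dot_red','dot_blue','dot_yellow','key_top','weight']:
    for q in models.pinpoint(n,w)[:1]: print(n,np.round(q['location'],1),round(q['conf'],2),onz(w,q['location'],{'lever_tip':.1005,'key_top':.1,'weight':.08}.get(n,.082)).round(4))
E
```

```text
4.35 [ 0.55105133 -0.03962811  0.27134083] [[ 0.     0.177  0.984]
 [ 0.     0.984 -0.177]
 [-1.     0.     0.   ]] [ 0.58911366 -0.25240551  0.54138856] -1.078056334760996e-05
dial_centre [326.3 218.6] 0.76 [0.5961 0.0064 0.082 ]
lever_tip [379.5 241.7] 0.82 [0.6232 0.0543 0.1005]
pointer [388.4 238.1] 0.75 [0.6296 0.0685 0.082 ]
dot_green [303.  275.3] 0.45 [ 0.6575 -0.0276  0.082 ]
dot_red [277.7 259.8] 0.41 [ 0.6339 -0.0518  0.082 ]
dot_blue [261.9 233.3] 0.52 [ 0.6005 -0.0628  0.082 ]
dot_yellow [338.3 278.2] 0.71 [0.668  0.0104 0.082 ]
key_top [161.2 218.6] 0.83 [ 0.5606 -0.1555  0.1   ]
weight [232.1 274.8] 0.89 [ 0.6441 -0.1051  0.08  ]
```

View pics/w1.png

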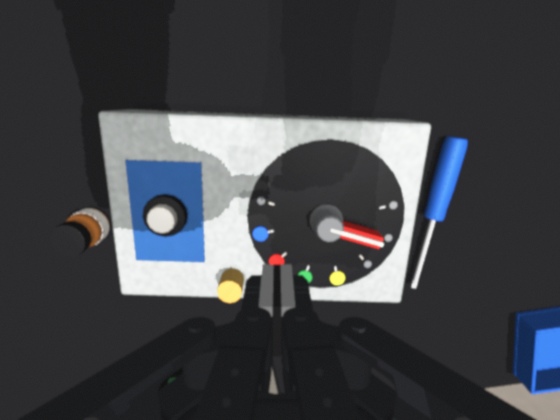

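The wrist view agrees: the lever (380,242) is at k=1, yellow is at (338,278), green at (304,277), red at (277,261) and blue at (261,234). The button is at (161,217) and the weight at (231,287). Next I'll fit the box pose.

```bash
python3 - <<'E'
from h import *
from scipy.optimize import least_squares
w=optics.read_camera('wrist')
obs=[]
def pol(k,r,z):
    a=np.radians(105-30*k);return np.array([r*np.cos(a),.065+r*np.sin(a),z])
for n,P in [('dial_centre',[0,.065,.082]),('lever_tip',pol(1,.055,.1005)),('pointer',pol(1,.07,.082)),('dot_green',pol(4,.07,.0835)),('dot_red',pol(5,.07,.0835)),('dot_blue',pol(6,.07,.0835)),('dot_yellow',pol(3,.07,.0835)),('switchbox',[0,0,0])]:
    for q in models.pinpoint(n,w)[:1]: obs.append((n,np.array(P,float),q['location'],1 if n!='switchbox' else .3))
# grey dot blobs & colours by eye from picture
for k,uv in [(0,(393,205)),(1,(388.5,238)),(2,(367.5,264.5)),(7,(261.5,201.5)),(6,(260.5,234))]: obs.append(('g%d'%k,pol(k,.07,.083),uv,1))
key=models.pinpoint('key_top',w)[0]['location']
def W(x,P):
    c,s=np.cos(x[2]),np.sin(x[2]);return np.array([x[0]+c*P[0]-s*P[1],x[1]+s*P[0]+c*P[1],P[2]])
f=lambda x:np.concatenate([wt*(proj(w,W(x,P))-uv) for n,P,uv,wt in obs]+[proj(w,W(x,[0,-.1,x[3]]))-key])
r=least_squares(f,[.58,-.06,-.2,.1],loss='soft_l1')
x=r.x;print('box',x,np.degrees(x[2]))
for (n,P,uv,wt) in obs: print(n,np.round(proj(w,W(x,P))-uv,1))
print('dial',W(x,[0,.065,.082]),'key',W(x,[0,-.1,x[3]]))
for cam in ['top','scene']:
    p=optics.read_camera(cam)
    im=p['pixels'].copy();im=cv2.resize(im,None,fx=3,fy=3)
    for P in [pol(k,.07,.083) for k in range(8)]+[[0,-.1,x[3]],[.1,.16,.08],[-.1,.16,.08],[.1,-.16,.08],[-.1,-.16,.08]]:
        u=proj(p,W(x,P))*3+1;cv2.circle(im,tuple(u.astype(int)),3,(255,0,255),1)
    c=(proj(p,W(x,[0,0,.08]))*3).astype(int)
    cv2.imwrite(f'pics/ov_{cam}.png',im[max(0,c[1]-200):c[1]+200,c[0]-250:c[0]+250])
im=w['pixels'].copy()
for P in [pol(k,.07,.083) for k in range(8)]+[[0,-.1,x[3]],[.1,.16,.08],[-.1,.16,.08],[.1,-.16,.08],[-.1,-.16,.08]]:
    cv2.circle(im,tuple(np.round(proj(w,W(x,P))).astype(int)),3,(255,0,255),1)
cv2.imwrite('pics/ov_w.png',im)
E
```

```text
box [ 0.58351325 -0.05879548 -0.20560601  0.09177275] -11.78035664093077
dial_centre [0.9 0.3]
lever_tip [-0.2  3.3]
pointer [1.  0.5]
dot_green [1.5 1.3]
dot_red [ 1.2 -0.9]
dot_blue [ 1.2 -0.9]
dot_yellow [-1.  -2.2]
g0 [-0.8  0. ]
g1 [-1.1 -0.3]
g2 [-0.5 -0.6]
g7 [-1.2 -0.2]
g6 [-0.7  0.2]
dial [0.59678368 0.00483545 0.082     ] key [ 0.56309721 -0.15668923  0.09177275]
```

View pics/ov_w.png

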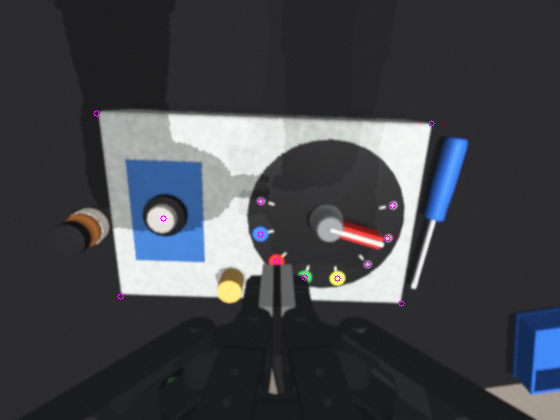

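View pics/ov_top.png

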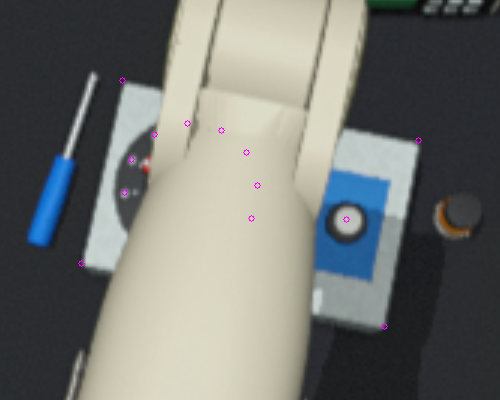

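View pics/ov_scene.png

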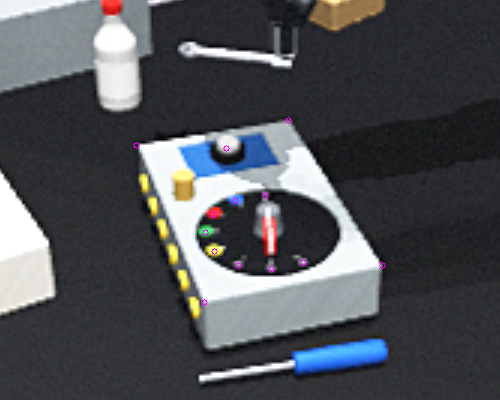

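The pose fit overlays well in all three views. I'll turn the tool to the lever's heading of about 63° and lower part of the way.

>>> servo_tool --pt "1.2 0 0 -0.16 1" --pt "1.2 0 0 -0.16 1" --pt "1.2 0 0 -0.16 1" --pt "1.2 0 0 -0.16 1" --pt "1.2 0 0 -0.16 1" --pt "1.2 0 0 -0.16 1" --pt "1.2 0 0 -0.16 1" --pt "1.2 0 0 -0.16 1" --pt "0 0 0 0 1" --pt "0 0 0 0 1"

```text
clock: 6.7
tcp_pos: [0.5513, -0.0398, 0.1757]
orientation: [0.603, -0.37, 0.602, 0.37]
wrist_force: [0.2, -0.7, 0.5]
finger_gap: 0.0003
```

```bash
cat >> h.py <<'E'
D=np.array([.5968,.0048]);YAW=np.radians(-11.78)
def lev(k): return np.radians(105-30*k)+YAW
def at(ang,r,off,z):
    u=np.array([np.cos(ang),np.sin(ang)]);n=np.array([-u[1],u[0]]);q=D+r*u+off*n;return np.array([q[0],q[1],z])
def rel():
    p,R,s=pose();h=np.arctan2(R[1,2],R[0,2]);u=R[:2,2];v=p[:2]-D
    print('t',s['clock'],'p',p.round(4),'head',np.degrees(h).round(2),'r',(v@u).round(4),'off',(v@R[:2,1]).round(4),'F tool',(R.T@s['wrist_force']).round(2),'j',np.round(s['joint_pos'],2))
E
python3 - <<'E'
from h import *
rel();print(delta(at(lev(1),.045,.032,.16)))
E
```

```text
t 6.7 p [ 0.5513 -0.0398  0.1757] head 63.12 r -0.0603 off 0.0204 F tool [-0.54 -0.54 -0.53] j [-0.22  0.29 -0.12  1.16  0.   -1.32]
[ 1.57  1.17 10.53]
```

>>> servo_tool --pt "0 0.2 1.8 0 1" --pt "0 0.2 1.8 0 1" --pt "0 0.2 1.8 0 1" --pt "0 0.2 1.8 0 1" --pt "0 0.2 1.8 0 1" --pt "0 0.2 1.5 0 1" --pt "1.6 0 0 0 1" --pt "1.6 0 0 0 1" --pt "1.6 0 0 0 1" --pt "0 0 0 0 1"

```text
clock: 7.95
tcp_pos: [0.5859, 0.0589, 0.125]
orientation: [0.601, -0.37, 0.603, 0.371]
wrist_force: [-0.7, -0.4, -0.1]
finger_gap: -0.0
```

```bash
python3 - <<'E'
from h import *
rel();print(delta(at(lev(1),.045,.030,.094)))
w=snap('wrist','w2.png')
w=snap('scene','s2.png');a=w['pixels'][150:270,200:360];cv2.imwrite('pics/s2c.png',cv2.resize(a,None,fx=5,fy=5,interpolation=cv2.INTER_CUBIC))
E
```

```text
t 7.95 p [0.5859 0.0589 0.125 ] head 63.21 r 0.0434 off 0.0341 F tool [ 0.1   0.43 -0.7 ] j [-0.04  0.39 -0.1   1.08 -0.   -1.14]
[ 3.1  -0.42  0.16]
```

View pics/w2.png

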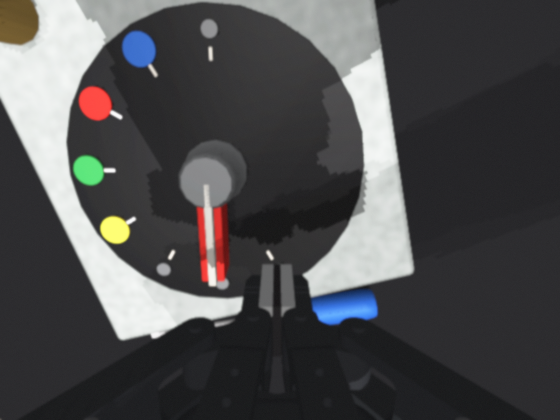

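View pics/s2c.png

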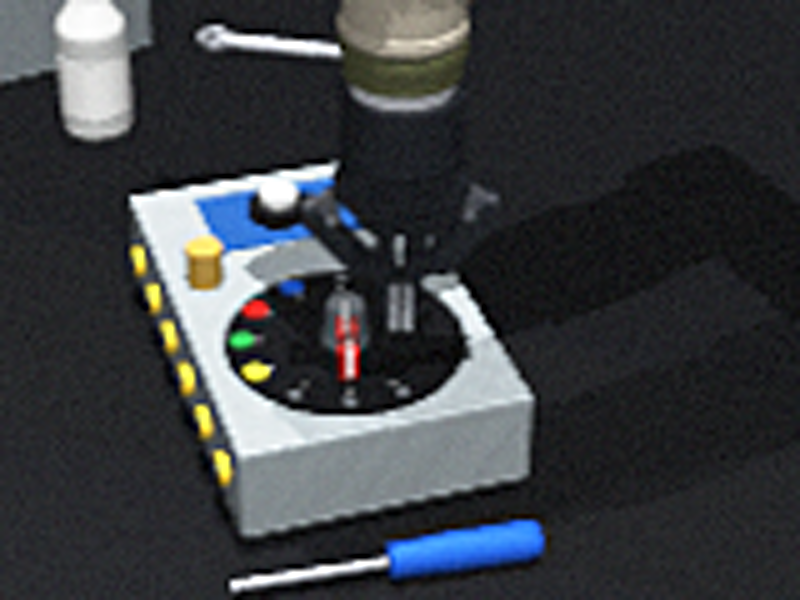

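The fingers hang clear of the lever, on its counter-clockwise side. I'll lower and close up to it.

>>> servo_tool --pt "1.0 0 0 0 1" --pt "1.1 0 0.2 0 1" --pt "1.0 0 0 0 1" --pt "0 0 0 0 1" --pt "0 -0.3 0 0 1" --pt "0 -0.3 0 0 1" --pt "0 -0.3 0 0 1" --pt "0 -0.3 0 0 1" --pt "0 -0.2 0 0 1" --pt "0 0 0 0 1"

```text
clock: 9.3
tcp_pos: [0.601, 0.055, 0.0962]
orientation: [0.602, -0.371, 0.602, 0.371]
wrist_force: [0.3, 0.1, 0.7]
finger_gap: -0.0
```

```bash
python3 - <<'E'
from h import *
rel()
w=snap('wrist','w3.png')
E
```

```text
t 9.3 p [0.601  0.055  0.0962] head 63.27 r 0.0467 off 0.0188 F tool [-0.72 -0.2   0.23] j [-0.04  0.44 -0.11  1.02  0.   -1.15]
```

View pics/w3.png

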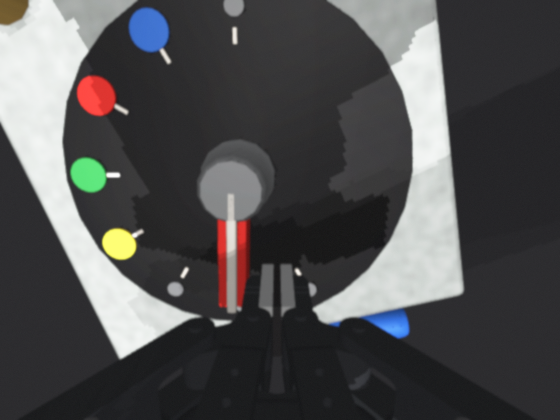

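>>> servo_tool --pt "0.2 -0.1 0 0 1" --pt "0 -0.2 0 0 1" --pt "0 -0.2 0 0 1" --pt "0 -0.1 0 0 1" --pt "0 0 0 0 1" --pt "0 0 0 0 1" --pt "0 0 0 0 1" --pt "0 0 0 0 1" --pt "0 0 0 0 1" --pt "0 0 0 0 1"

```text
clock: 10.6
tcp_pos: [0.6063, 0.0523, 0.0942]
orientation: [0.602, -0.371, 0.602, 0.371]
wrist_force: [-1.4, 1.6, -0.9]
finger_gap: -0.0002
```

```bash
python3 - <<'E'
from h import *
rel()
w=snap('wrist','w4.png')
E
```

```text
t 10.6 p [0.6063 0.0523 0.0942] head 63.27 r 0.0467 off 0.0129 F tool [0.87 1.98 0.77] j [-0.05  0.45 -0.1   1.02  0.   -1.15]
```

View pics/w4.png

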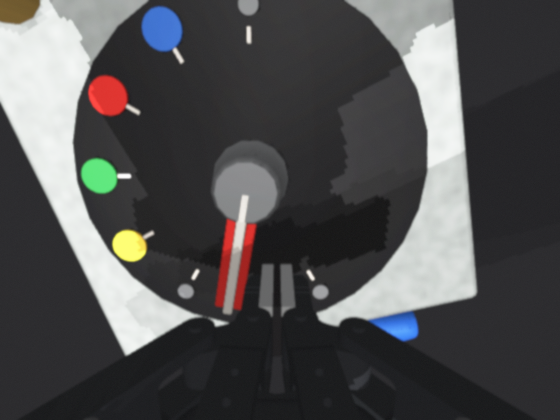

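Contact: 2 N on the flank, and the lever has already turned a few degrees. Now I'll push it round the axis in small rotations.

>>> servo_tool --pt "0 -0.235 0.06 0.05 1" --pt "0 -0.235 0.06 0.05 1" --pt "0 -0.235 0.06 0.05 1" --pt "0 -0.235 0.06 0.05 1" --pt "0 -0.235 0.06 0.05 1" --pt "0 -0.235 0.06 0.05 1" --pt "0 -0.235 0.06 0.05 1" --pt "0 0 0 0 1" --pt "0 0 0 0 1" --pt "0 0 0 0 1"

```text
clock: 11.9
tcp_pos: [0.6223, 0.0461, 0.0945]
orientation: [0.658, -0.261, 0.657, 0.26]
wrist_force: [0.5, -0.9, 0.2]
finger_gap: -0.0002
```

```bash
python3 - <<'E'
from h import *
rel()
w=snap('wrist','w5.png')
E
```

```text
t 11.9 p [0.6223 0.0461 0.0945] head 43.24 r 0.0469 off 0.0126 F tool [-0.17 -1.01 -0.27] j [-0.05  0.48 -0.05  1.04 -0.   -0.81]
```

View pics/w5.png

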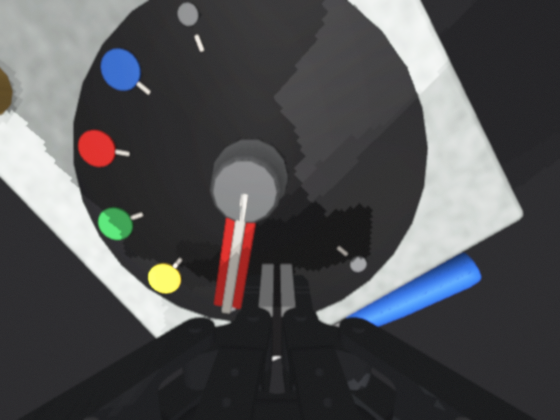

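The lever has snapped to k=2, next to the finger. Next is the click to k=3.

>>> servo_tool --pt "0 -0.235 0.06 0.05 1" --pt "0 -0.235 0.06 0.05 1" --pt "0 -0.235 0.06 0.05 1" --pt "0 -0.235 0.06 0.05 1" --pt "0 -0.235 0.06 0.05 1" --pt "0 -0.235 0.06 0.05 1" --pt "0 -0.235 0.06 0.05 1" --pt "0 -0.235 0.06 0.05 1" --pt "0 0 0 0 1" --pt "0 0 0 0 1"

```text
clock: 13.2
tcp_pos: [0.6363, 0.0333, 0.0943]
orientation: [0.696, -0.125, 0.696, 0.125]
wrist_force: [-0.5, 0.1, -0.2]
finger_gap: 0.0003
```

```bash
python3 - <<'E'
from h import *
rel()
w=snap('wrist','w6.png')
E
```

```text
t 13.2 p [0.6363 0.0333 0.0943] head 20.35 r 0.0469 off 0.0129 F tool [ 0.21  0.28 -0.46] j [-0.07  0.5  -0.02  1.06  0.   -0.43]
```

View pics/w6.png

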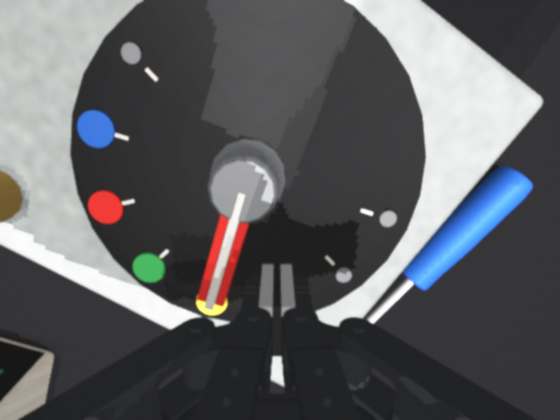

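The lever is on yellow (k=3). One more click to go.

>>> servo_tool --pt "0 -0.235 0.06 0.05 1" --pt "0 -0.235 0.06 0.05 1" --pt "0 -0.235 0.06 0.05 1" --pt "0 -0.235 0.06 0.05 1" --pt "0 -0.235 0.06 0.05 1" --pt "0 -0.235 0.06 0.05 1" --pt "0 -0.235 0.06 0.05 1" --pt "0 -0.235 0.06 0.05 1" --pt "0 -0.235 0.06 0.05 1" --pt "0 0 0 0 1"

```text
clock: 14.5
tcp_pos: [0.6448, 0.0132, 0.0943]
orientation: [0.706, 0.034, 0.706, -0.034]
wrist_force: [-0.9, 0.0, 0.1]
finger_gap: -0.0003
```

```bash
python3 - <<'E'
from h import *
rel()
w=snap('wrist','w7.png')
E
```

```text
t 14.5 p [0.6448 0.0132 0.0943] head -5.44 r 0.047 off 0.013 F tool [-0.06 -0.07 -0.87] j [-0.1   0.51  0.01  1.06  0.   -0.01]
```

View pics/w7.png

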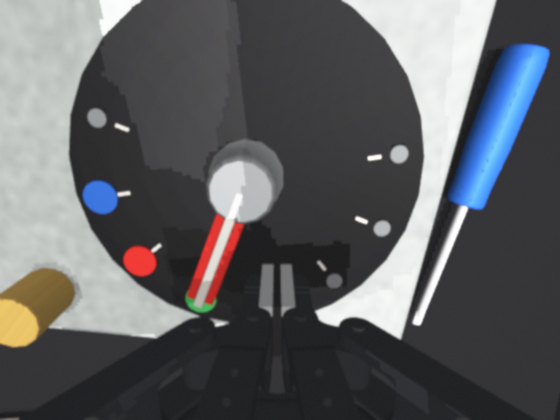

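The lever snapped to the green dot (202,300), with no contact force left. I'll back off, rise and check.

>>> servo_tool --pt "0 0.4 0 0 1" --pt "0 0.4 0 0 1" --pt "-1 0 0 0 1" --pt "-1.5 0 0 0 1" --pt "-2 0 0 0 1" --pt "-2 0 0 0 1" --pt "-1 0 0 0 1" --pt "0 0 0 0 1" --pt "0 0 0 0 1" --pt "0 0 0 0 1"

```text
clock: 15.8
tcp_pos: [0.6451, 0.0213, 0.1683]
orientation: [0.706, 0.034, 0.707, -0.034]
wrist_force: [0.0, -0.1, 0.0]
finger_gap: -0.0
```

```bash
python3 - <<'E'
from h import *
rel()
w=snap('wrist','w8.png')
for n in ['dial_centre','lever_tip','pointer','dot_green']:
    for q in models.pinpoint(n,w)[:1]: print(n,np.round(q['location'],1),round(q['conf'],2),onz(w,q['location'],{'lever_tip':.1005,'key_top':.1,'weight':.08}.get(n,.083)).round(4))
print('expected pointer',proj(w,at(lev(4),.07,0,.082)),'tip',proj(w,at(lev(4),.055,0,.1005)))
k=np.array([.5631,-.1567])
print(delta([*k,.15]))
E
```

```text
t 15.8 p [0.6451 0.0213 0.1683] head -5.49 r 0.0465 off 0.021 F tool [-0.01 -0.08  0.01] j [-0.09  0.47  0.13  1.23  0.    0.  ]
dial_centre [243.3 154.6] 0.6 [0.597  0.0046 0.083 ]
lever_tip [210.3 233. ] 0.95 [ 0.6445 -0.0221  0.1005]
pointer [209.1 242.2] 0.66 [ 0.6582 -0.0285  0.083 ]
dot_green [208.1 242. ] 0.58 [ 0.658  -0.0292  0.083 ]
expected pointer [211.91248408 242.82183361] tip [213.80146809 234.66225251]
[  1.9 -18.5  -6.5]
```

View pics/w8.png

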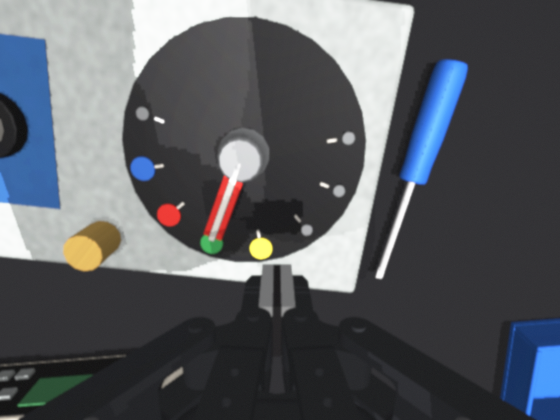

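The pointer and green dot coincide to within 1 mm. On to the button, stopping 3 cm beyond it first to measure.

>>> servo_tool --pt "0 -1.85 -0.4 0 1" --pt "0 -1.85 -0.4 0 1" --pt "0 -1.85 -0.4 0 1" --pt "0 -1.85 -0.4 0 1" --pt "0 -1.85 -0.4 0 1" --pt "0 -1.85 -0.4 0 1" --pt "0 -1.85 -0.4 0 1" --pt "0 -1.85 -0.4 0 1" --pt "0 -1.85 -0.4 0 1" --pt "0 -1.85 -0.4 0 1"

```text
clock: 17.3
tcp_pos: [0.5877, -0.1603, 0.1693]
orientation: [0.706, 0.034, 0.706, -0.034]
wrist_force: [-0.4, 0.2, -0.7]
finger_gap: -0.0002
```

```bash
python3 - <<'E'
from h import *
rel()
w=snap('wrist','w9.png')
s=snap('scene','s9.png')
from scipy.optimize import least_squares
obs=[]
for c in (w,s):
    q=models.pinpoint('key_top',c)
    if q: obs.append((c,np.array(q[0]['location'])));print(q[0]['location'],q[0]['conf'])
print([onz(c,u,.1).round(4) for c,u in obs],[onz(c,u,.095).round(4) for c,u in obs])
r=least_squares(lambda X:np.concatenate([proj(c,X)-u for c,u in obs]),[.563,-.157,.1]);print(r.x,r.cost)
print(delta([.5631,-.1567,.13]))
a=s['pixels'][140:240,200:320];cv2.imwrite('pics/s9c.png',cv2.resize(a,None,fx=6,fy=6,interpolation=cv2.INTER_CUBIC))
E
```

```text
t 17.3 p [ 0.5877 -0.1603  0.1693] head -5.49 r 0.0068 off -0.1652 F tool [ 0.67  0.2  -0.39] j [-0.4   0.4   0.02  1.19  0.   -0.3 ]
[279.4, 188.2] 0.8
[258.3, 187.7] 0.39
[array([ 0.5613, -0.1546,  0.1   ]), array([ 0.5499, -0.1549,  0.1   ])] [array([ 0.5625, -0.1547,  0.095 ]), array([ 0.5462, -0.162 ,  0.095 ])]
[ 0.5596154  -0.15440968  0.10558619] 2.8449523536268684
[ 3.93  0.03 -2.51]
```

View pics/w9.png

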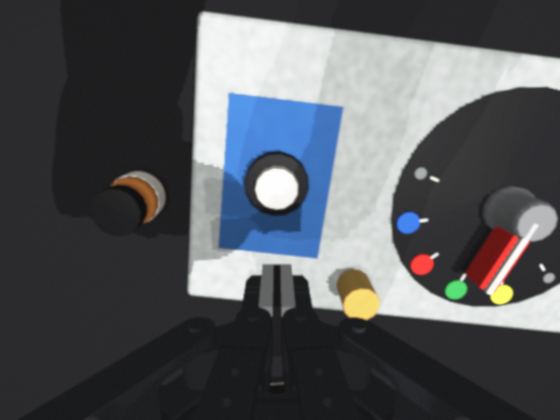

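View pics/s9c.png

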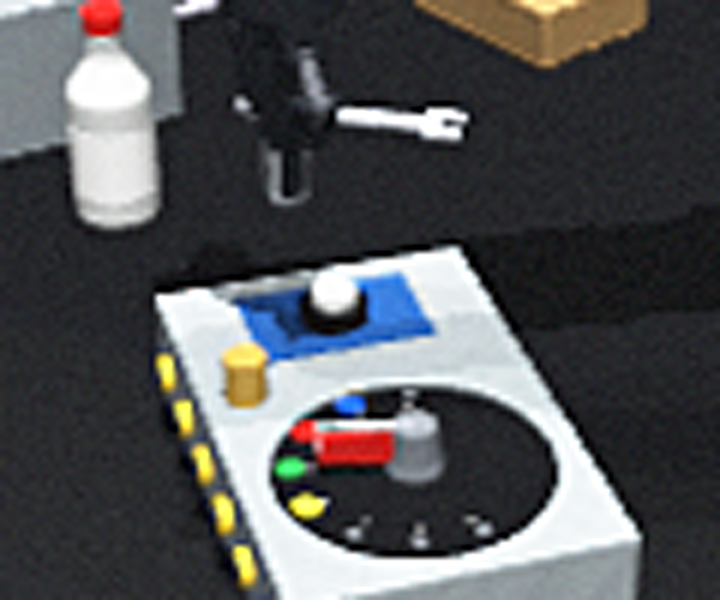

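>>> servo_tool --pt "0 0 -0.6 0 1" --pt "0 0.02 -0.7 0 1" --pt "0 0 -0.7 0 1" --pt "0 0 -0.6 0 1" --pt "1.2 0 0 0 1" --pt "1.2 0 0 0 1" --pt "1.2 0 0 0 1" --pt "1.0 0 0 0 1" --pt "0 0 0 0 1" --pt "0 0 0 0 1"

```text
clock: 18.75
tcp_pos: [0.5625, -0.1565, 0.1234]
orientation: [0.706, 0.034, 0.706, -0.034]
wrist_force: [0.9, 0.9, 0.5]
finger_gap: 0.0002
```

```bash
python3 - <<'E'
from h import *
rel()
w=snap('wrist','w10.png');print(proj(w,[.5625,-.156,.1]))
s=snap('scene','s10.png')
a=s['pixels'][140:240,200:320];cv2.imwrite('pics/s10c.png',cv2.resize(a,None,fx=6,fy=6,interpolation=cv2.INTER_CUBIC))
E
```

```text
t 18.75 p [ 0.5625 -0.1565  0.1234] head -5.49 r -0.0188 off -0.1638 F tool [-0.55  1.01  0.81] j [-0.41  0.38 -0.13  1.06  0.   -0.31]
[275.22678916 257.10307213]
```

View pics/w10.png

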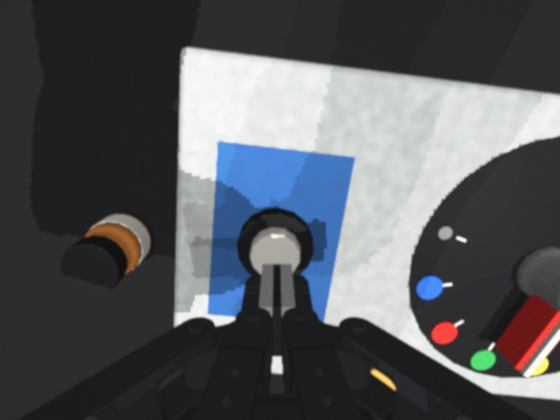

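View pics/s10c.png

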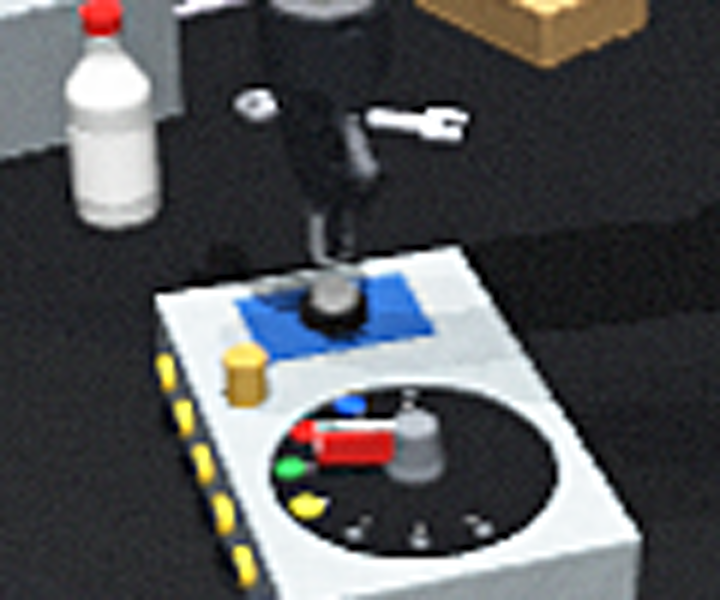

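The fingers are centred over the button. I'll lower gently until contact.

>>> servo_tool --pt "0.3 0 0 0 1" --pt "0.3 0 0 0 1" --pt "0.2 0 0 0 1" --pt "0.2 0 0 0 1" --pt "0.2 0 0 0 1" --pt "0.2 0 0 0 1" --pt "0.2 0 0 0 1" --pt "0.2 0 0 0 1" --pt "0 0 0 0 1" --pt "0 0 0 0 1"

```text
clock: 20.1
tcp_pos: [0.5623, -0.1564, 0.1053]
orientation: [0.706, 0.034, 0.706, -0.034]
wrist_force: [-0.2, 0.7, 0.4]
finger_gap: -0.0001
```

>>> servo_tool --pt "0.1 0 0 0 1" --pt "0.1 0 0 0 1" --pt "0.1 0 0 0 1" --pt "0.1 0 0 0 1" --pt "0.1 0 0 0 1" --pt "0.1 0 0 0 1" --pt "0 0 0 0 1" --pt "0 0 0 0 1" --pt "0 0 0 0 1" --pt "0 0 0 0 1"

```text
clock: 21.35
tcp_pos: [0.5623, -0.1564, 0.0993]
orientation: [0.706, 0.034, 0.706, -0.034]
wrist_force: [-1.1, 0.6, 3.5]
finger_gap: -0.0001
```

>>> servo_tool --pt "0.1 0 0 0 1" --pt "0.1 0 0 0 1" --pt "0.1 0 0 0 1" --pt "0 0 0 0 1" --pt "0 0 0 0 1" --pt "0 0 0 0 1" --pt "0 0 0 0 1" --pt "0 0 0 0 1" --pt "0 0 0 0 1" --pt "0 0 0 0 1"

```text
clock: 22.6
tcp_pos: [0.5623, -0.1564, 0.0963]
orientation: [0.706, 0.034, 0.706, -0.034]
wrist_force: [-1.2, -0.3, 4.0]
finger_gap: -0.0001
```

>>> servo_tool --pt "0.1 0 0 0 1" --pt "0.1 0 0 0 1" --pt "0 0 0 0 1" --pt "0 0 0 0 1" --pt "0 0 0 0 1" --pt "0 0 0 0 1" --pt "0 0 0 0 1" --pt "0 0 0 0 1" --pt "0 0 0 0 1" --pt "0 0 0 0 1"

```text
clock: 23.85
tcp_pos: [0.5623, -0.1565, 0.0959]
orientation: [0.707, 0.034, 0.706, -0.034]
wrist_force: [-4.8, 1.4, 14.2]
finger_gap: 0.0002
```

It hit a hard stop at z≈0.096 with 14 N, after about 6 mm of travel, so the button is fully down. Releasing now.

>>> servo_tool --pt "-0.3 0 0 0 1" --pt "-0.4 0 0 0 1" --pt "-0.6 0 0 0 1" --pt "-1 0 0 0 1" --pt "-2 0 0 0 1" --pt "-2 0 0 0 1" --pt "-2 0 0 0 1" --pt "-2 0 0 0 1" --pt "-1 0 0 0 1" --pt "0 0 0 0 1"

```text
clock: 25.1
tcp_pos: [0.5627, -0.1566, 0.208]
orientation: [0.707, 0.034, 0.706, -0.034]
wrist_force: [0.4, -0.1, -0.3]
finger_gap: -0.0004
```

>>> servo_tool --pt "-0.5 0 -1.5 0 1" --pt "-0.5 0 -1.5 0 1" --pt "-0.5 0 -1.5 0 1" --pt "-0.5 0 -1.5 0 1" --pt "-0.5 0 -1.5 0 1" --pt "-0.5 0 -1.5 0 1" --pt "0 0 0 0 1" --pt "0 0 0 0 1" --pt "0 0 0 0 1" --pt "0 0 0 0 1"

```text
clock: 26.35
tcp_pos: [0.4729, -0.1478, 0.2369]
orientation: [0.706, 0.034, 0.706, -0.034]
wrist_force: [0.4, -0.1, 0.8]
finger_gap: 0.0002
```

```bash
python3 - <<'E'
from h import *
rel()
s=snap('scene','s11.png')
for n in ['lever_tip','pointer','dot_green']:
    for q in models.pinpoint(n,s)[:1]: print(n,np.round(q['location'],1),round(q['conf'],2))
print('exp',proj(s,at(lev(4),.055,0,.1005)),proj(s,at(lev(4),.07,0,.082)))
a=s['pixels'][130:280,180:380];cv2.imwrite('pics/s11c.png',cv2.resize(a,None,fx=4,fy=4,interpolation=cv2.INTER_CUBIC))
w=snap('wrist','w11.png')
E
```

```text
t 26.35 p [ 0.4729 -0.1478  0.2369] head -5.48 r -0.1087 off -0.1638 F tool [-0.81 -0.04  0.38] j [-0.47  0.16 -0.14  1.27  0.   -0.37]
lever_tip [251.6 210.6] 0.66
pointer [245.9 218. ] 0.48
exp [252.23772923 213.87956752] [247.92390656 218.47230057]
```

View pics/s11c.png

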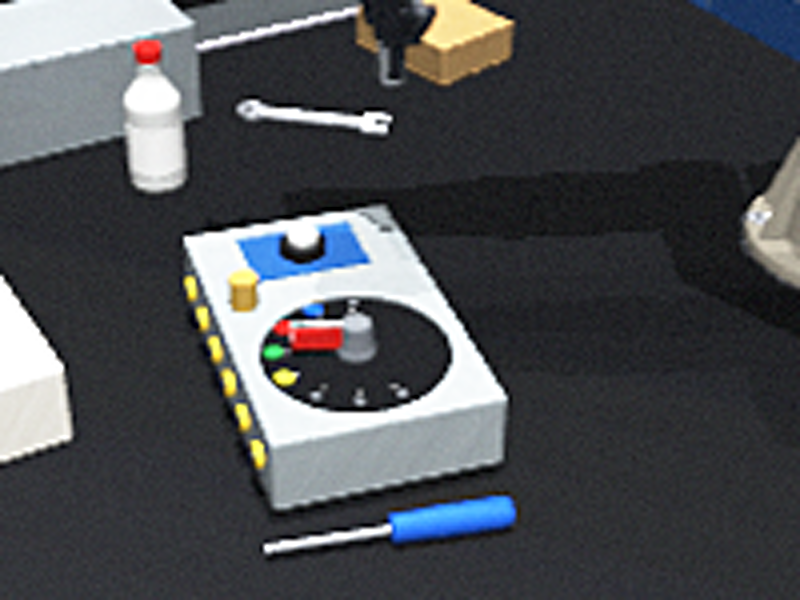

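View pics/w11.png

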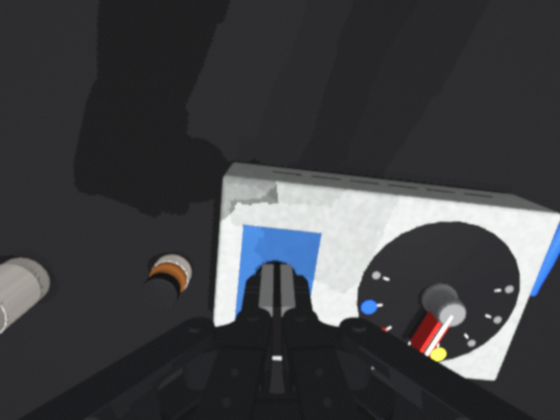

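The scene view shows the button up, the lever still at green, and the weight, screwdriver and other items where they were. Handing in.

```bash
python3 - <<'E'
from h import *
print(order.hand_in())
E
```

```text
the job is handed in; nothing more can be done
None
```

The thermocouple box is on the green channel and the white button has been pressed and released. I handed the job in at about 26 s on the robot's clock, with the arm clear of everything.

- **Lever:** With the fingers shut, I pushed the lever from k=1 through k=2 and k=3 (yellow) to k=4 (green), looking after each click. After I backed off, the lever's pointer and the green dot measured within about 1 mm of each other in the wrist view.
- **Button:** I pressed it only after that check. It went down about 6 mm to a hard stop at 14 N, then I let it up.
- **Last checks:** In the final scene view the button is up, and the weight, screwdriver, spanner and bottle are unmoved. The jar looks undisturbed in the wrist view. The beaker and collar were not rechecked, but the arm never came near them after the start.
- **Disagreements:** The single-picture networks were up to about 15 mm out at first, so I fitted the box pose to many points from the wrist view. That fit matched all three cameras. In the last scene view, the network's lever tip was about 3 px (roughly 7 mm) from where k=4 should put it, and its pointer was about 2 px off. I put this down to network error, as a neighbouring detent would be about 30 mm away.

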